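Load the calibration weight and click the balance's calibration key

ROBOT

A 7-joint arm with a two-finger parallel gripper is mounted at the origin on the work surface. World frame = base frame: x ahead of the robot, y to its left, z up, the work surface at z = 0. Lengths are in mm, angles in degrees, forces in N, time in s.
With the tool pointing down it reaches from about 350 to 900 mm from the base axis. Payload 19.9 kg.
Tool frame: the origin (TCP) lies at the centre of the arm's flange, where the gripper is bolted on; the fingertips stand 199 mm ahead of it and the grasp point (between the pads) lies 180 mm ahead of it; z points along the fingers, y is the direction in which the jaws open and shut (so a half turn about z gives the same grasp; the last joint's range is limited). The gripper opens to 94 mm and grips with 3 to 60 N. Pads are 16 mm wide; open, the fingers measure 119 mm over their backs; the gripper's body (75 mm by 177 mm) begins 78 mm behind the grasp point.
Start: joints at [67.523, 23.915, -0.59, 92.452, 0.269, 63.638, -3.037], TCP at [214.786, -586.929, 404.625] pointing down, gripper open.
Joint ranges: [-161.28, 161.28], [-22.2, 115.67], [-73.04, 71.86], [3.21, 147.25], [-68.34, 248.33], [10.77, 114.83], [-161.83, 161.83]. Speed limits (degrees/s): [108.29, 108.29, 136.94, 136.94, 172.46, 172.46, 172.46].

INTERFACE

Orientations are given as a 3x3 rotation matrix whose columns are the frame's x, y, z axes.
In Python, from bench import r gives the robot as it stands. The module is installed in compiled form; this text tells all that it offers.
- The arm moves only by the tool apply_moves, never from a script. Its argument "increments" is a list of rows, each a list of 2 entries, a list of its own where there are three numbers: the shift along the tool's x, y, z in m, then the turn, a rotation vector about the tool's x, y, z in degrees. In form: [[[dx, dy, dz], [ax, ay, az]], ...]. A call has 1 to 5 rows; each row shifts and turns the commanded pose from where the row before left it, along the tool's axes as they then stand; what a row does not reach is not made up. A row lasts 1/12 s, in which the tool goes at most 41.7 mm and 7.16 degrees, less where a joint would pass 70% of its speed; a pose out of reach is approached as far as the arm can. A call with a gripper value outside its range is refused whole. "hand" is the closure in counts, from 0 (fully open) to 255 (shut), set as the call begins (left out, the last holds). The fingers move at their own pace and stop on an object; "newtons" is the grip in N (left out, the last holds). Time passes only in rows, so rows that do not move let the fingers close. It gives the time, the measured TCP pose, the force and the opening at its end, in the units of the state.
- r.read_state(): the state, without advancing time (a new reading comes with each control period).
- r.capture(name): name is "side" or "top" or "wrist"; returns a dict with "image" (384x512x3 uint8, red, green, blue), "vfov" (degrees; the focal length in pixels is half the picture's height over the tangent of half this angle, whatever the lens; pixels are square), "cx", "cy" (the principal point, pixels), "R" (3x3) and "t" (3): a world point X has camera coordinates R X + t; the wrist camera has in their place "T_tool_cam" (4x4, takes a point from camera to tool coordinates, whose origin is the TCP and whose axes are the flange's). Camera axes: x right, y down, z forward; pixel columns grow to the right and rows downward; lengths in mm; the calibration is good to about 2 mm. The wrist camera is an equidistant fisheye: a pixel r from the principal point sees the ray r / f radians off the axis. A picture is of the moment at which its call begins: read the wrist's pose just before it. There is no depth.
- r.job_done(): hands the job in, once; it reports no verdict.
The state is a dict: "t": time; "qpos": joint angles; "dq": joint speeds; "effort": joint torques, N m; "position": TCP position; "orientation": TCP orientation; "wrist_force": force on the tool from outside, world axes, zero at the start; "wrist_torque": the same for the moment, N m; "grip_width": finger opening in mm.
Only numpy, scipy, OpenCV 4.12 (cv2) and the standard library are available. Lean on these libraries where they do the work, as an engineer would, in place of code of your own. Each camera call takes 0.05 s, during which the arm holds its last target.

TASK

Stand the larger of the two steel weights upright in the middle of the balance's round pan and let go of it without dropping it. Then press the large round key on the front of the balance just until you feel it click (its resistance drops), without ramming it on to its end stop, and let it come back up. Do not press the small square key beside it.

Things in the scene. Friction and masses are not known exactly. Their poses are not given: they have to be found in the camera images.
- balance: White bench balance, fixed, 275 x 200 mm. Origin on the bench under the centre of its round steel pan (120 mm diameter, flat top 75 mm above the bench); z up, +x from the low key panel (front, roughly facing the robot) to the back, +y left. Casing round the pan 62 mm high, x -75 to 80 mm; sloping display x -100 to -70; level key panel x -195 to -106, 40 mm high, y -100 to 100.
- weight: The larger of two plain steel weights, about 500 g: cylinder 40 mm in diameter, 44 mm high, then a neck (18 mm diameter, 6 mm) and a knob (26 mm diameter, 12 mm); 62 mm high in all. Origin in the centre of its underside, z up; alike from all sides. The smaller one (24 mm diameter, 33 mm high) stands at least 90 mm away.
- cal_key (a joint): Large round grey key, 36 mm diameter, at balance x -148, y 42 mm; flat top 54 mm above the bench when up. Value: travel down in m, 0 up, end stop 0.012. Sprung tactile dome: 2.7 N at first, 4.5 N at 0.002, then the click: 3 N at 0.004, 1.4 N at 0.006; 2.9 N again at 0.008, 4.8 N at 0.009, 6.7 N at 0.010. Clicked from 0.003 on; 0.005 to 0.009 is a good press. Springs back.
- power_key (a joint): Small square grey key, 18 mm, at balance x -148, y -52 mm, top 48 mm above the bench. Value: travel down in m, 0 up, 0.006 fully down. To be left alone.
Mind the look-alikes: they are no part of the job. What is shaped like the weight but green is not meant.

How it is judged:
By the outcome, as a careful person would: the job done as asked, in the order asked, and still so for the second after the job is handed in, with the robot touching nothing.
It also fails if it takes over 51 s, if anything falls off the work surface, if the arm or the gripper's body presses on something with over 40 N, if the wrist force passes 120 N, or if a joint passes its speed limit or range.

## Working session

There is one attempt and no reset: what is moved stays moved. The work goes in short steps, Python scripts to look and compute and a tool call to move; the robot and the scene stay as the last step left them, time stands still between calls to the robot, and variables do not carry over. Pictures are saved under pics/ and viewed, and the job is handed in when it is done.

Besides the shell and the picture viewer there is one more tool, called after ">>>" as name(argument=value, ...) on one line, values as JSON. apply_moves: Moves the arm, as the interface text tells. Its arguments: {"type":"object","properties":{"increments":{"type":"array"},"hand":{"type":"number"},"newtons":{"type":"number"}},"required":["increments"]}

```bash
mkdir -p pics; cat > h.py <<'E'
import numpy as np, cv2
from bench import r
def snap(n,tag):
    s=r.read_state(); c=r.capture(n)
    cv2.imwrite(f'pics/{tag}.png',c['image'][:,:,::-1]); return s,c
def ray(c,u,v,s=None):
    f=c['image'].shape[0]/2/np.tan(np.radians(c['vfov'])/2)
    x=(u-c['cx'])/f;y=(v-c['cy'])/f
    if s is None:
        R=np.array(c['R']);t=np.array(c['t']); return -R.T@t, R.T@np.array([x,y,1.])
    th=np.hypot(x,y); d=np.array([np.sin(th)*x/th,np.sin(th)*y/th,np.cos(th)]) if th>0 else np.array([0,0,1.])
    T=np.array(c['T_tool_cam']);Ro=np.array(s['orientation']);p=np.array(s['position'])
    return p+Ro@T[:3,3], Ro@T[:3,:3]@d
def onz(c,u,v,z,s=None):
    o,d=ray(c,u,v,s); return o+d*(z-o[2])/d[2]
def proj(c,X,s=None):
    f=c['image'].shape[0]/2/np.tan(np.radians(c['vfov'])/2)
    if s is None:
        q=np.array(c['R'])@X+np.array(c['t']); return f*q[0]/q[2]+c['cx'],f*q[1]/q[2]+c['cy']
    T=np.array(c['T_tool_cam']);Ro=np.array(s['orientation']);q=T[:3,:3].T@(Ro.T@(np.array(X)-s['position'])-T[:3,3])
    th=np.arctan2(np.hypot(q[0],q[1]),q[2]);h=np.hypot(q[0],q[1]);return c['cx']+f*th*q[0]/h,c['cy']+f*th*q[1]/h
E
python3 - <<'E'
from h import *
for n in ['side','top','wrist']:
    s,c=snap(n,n+'0'); print(n,c['vfov'],c['cx'],c['cy'],[np.round(c[k],3).tolist() for k in ('R','t','T_tool_cam') if k in c])
print({k:np.round(v,3).tolist() for k,v in s.items()})
E
```

```text
side 57.72068281563005 257.85239999396623 195.92711738135247 [[[-0.989, -0.147, 0.01], [-0.108, 0.676, -0.729], [0.101, -0.722, -0.684]], [511.734, 137.857, 733.703]]
top 52.0436238664706 258.14856121596904 194.5163996950687 [[[-0.002, -1.0, -0.002], [-0.996, 0.002, -0.088], [0.088, 0.002, -0.996]], [-53.253, 555.316, 800.196]]
wrist 65.70646984690485 257.09700981139 190.39177381094208 [[[-0.001, -0.966, -0.258, 74.147], [1.0, -0.001, 0.001, 0.303], [-0.001, -0.258, 0.966, 20.093], [0.0, 0.0, 0.0, 1.0]]]
{'t': 0.1, 'qpos': [67.524, 23.946, -0.591, 92.482, 0.268, 63.641, -3.036], 'dq': [-0.079, 0.018, -0.149, 0.024, -0.103, -0.012, -0.139], 'effort': [0.001, -85.26, 0.64, -42.67, -0.049, 0.016, 0.0], 'position': [214.744, -586.82, 404.075], 'orientation': [[0.939, 0.344, -0.0], [0.344, -0.939, 0.001], [-0.0, -0.001, -1.0]], 'wrist_force': [0.228, -0.211, 0.059], 'wrist_torque': [-0.038, -0.01, 0.01], 'grip_width': 94.323}
```

View pics/side0.png

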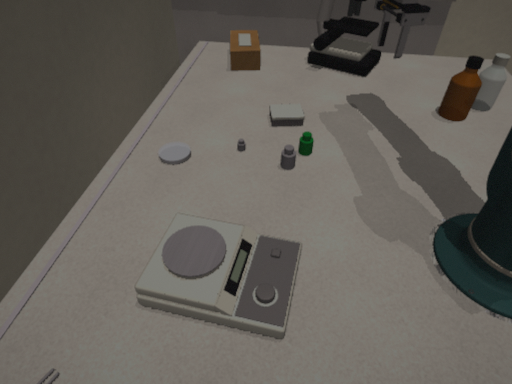

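View pics/top0.png

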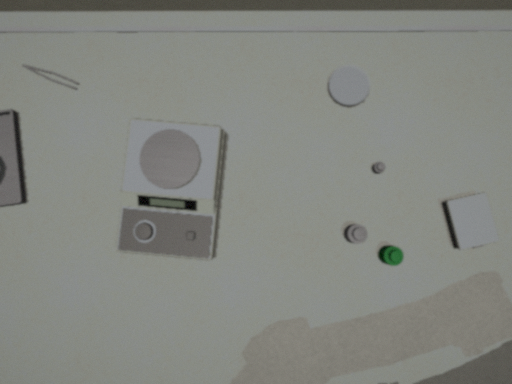

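View pics/wrist0.png

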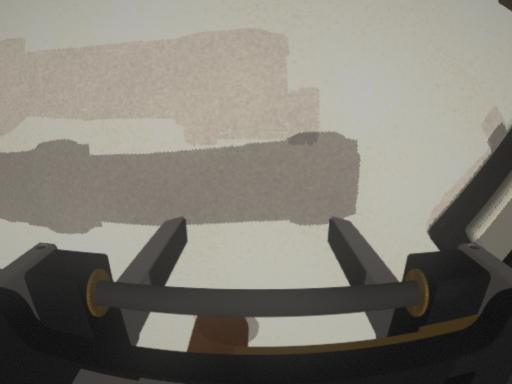

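The top view shows the weight at about (356,234), the green look-alike at (392,255), the small weight at (379,168), the pan at (170,158), the round key at (144,231) and the square key at (191,236). The side view has the weight at (288,157). Next I'll refine these.

```bash
python3 - <<'E'
import cv2
a=cv2.imread('pics/top0.png');b=cv2.imread('pics/side0.png')
z=lambda i,x,y,w,h,k:cv2.resize(i[y:y+h,x:x+w],None,fx=k,fy=k,interpolation=cv2.INTER_CUBIC)
cv2.imwrite('pics/z1.png',z(a,105,110,130,160,3)) 
cv2.imwrite('pics/z2.png',z(a,330,200,100,75,7))
cv2.imwrite('pics/z3.png',z(b,260,120,80,60,8))
E
```

```text
(no output)
```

View pics/z1.png

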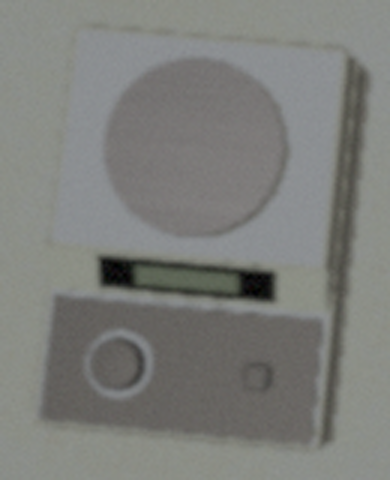

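View pics/z2.png

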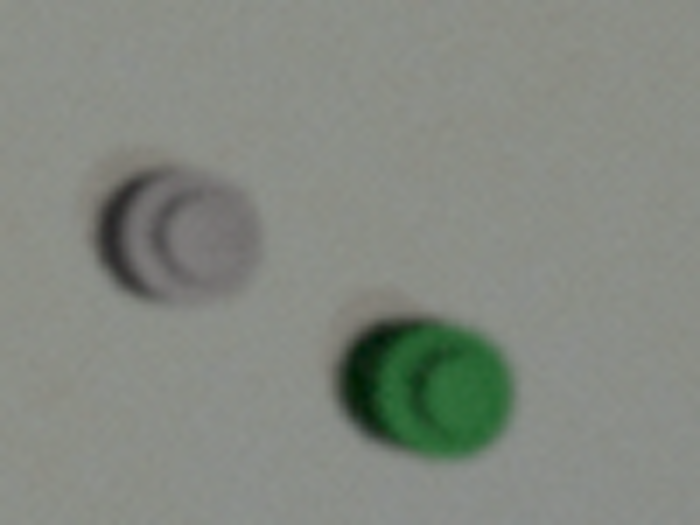

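View pics/z3.png

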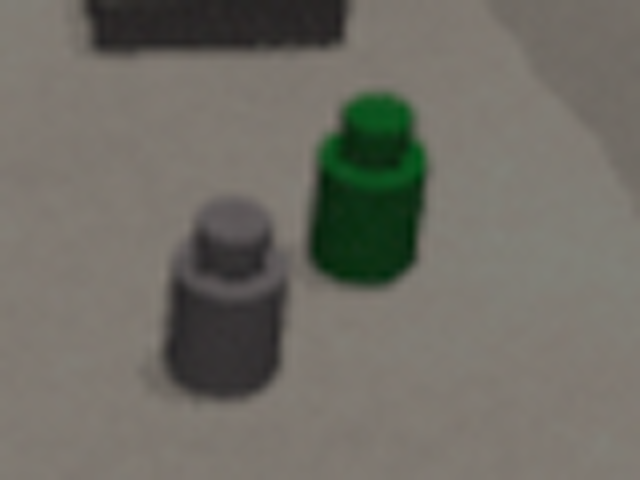

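```bash
python3 - <<'E'
from h import *
c=r.capture('top');d=r.capture('side')
for n,u,v,uu,vv,z in [('knob',359.2,232.9,289.0,147.0,62),('green',396.2,254.9,306.8,134.3,62)]:
    A=onz(c,u,v,z);B=onz(d,uu,vv,z);print(n,A.round(1),B.round(1))
im=cv2.GaussianBlur(c['image'],(3,3),0)
g=im.astype(int)
m=((g[:,:,2]-g[:,:,0])<0).astype(np.uint8)  # warm = steel
def comp(m,u,v):
    n,l,st,ce=cv2.connectedComponentsWithStats(m); return st[l[v,u]],ce[l[v,u]],(l==l[v,u]).astype(np.uint8)
for (u,v) in [(170,158),(144,231),(191,236),(130,190)]: print(u,v,g[v,u])
sub=g[:,:,2]-g[:,:,0]
m=((sub<6)&(g[:,:,0]<150)).astype(np.uint8)
cv2.imwrite('pics/m1.png',cv2.resize(m[110:270,105:235]*255,None,fx=3,fy=3))
# pan from edge circle
cn,_=cv2.findContours(m,cv2.RETR_LIST,cv2.CHAIN_APPROX_NONE)
for k in cn:
    if len(k)>=20 and 105<k[:,0,0].mean()<235 and 110<k[:,0,1].mean()<270: print(len(k),cv2.fitEllipse(k))
for n,u,v,z in [('pan',170.3,158.7,75),('key',143.5,231.3,54),('pow',190.7,235.5,48)]: print(n,onz(c,u,v,z).round(1))
E
```

```text
knob [ 475.1 -254.6   62. ] [ 472.3 -253.5   62. ]
green [ 431.8 -326.5   62. ] [ 428.5 -321.9   62. ]
170 158 [122 119 118]
144 231 [100  97  94]
191 236 [100  99  94]
130 190 [139 142 141]
20 ((164.62794494628906, 190.98031616210938), (4.161802768707275, 9.767955780029297), 105.7043685913086)
328 ((192.9248809814453, 159.58160400390625), (45.31602478027344, 70.09706115722656), 4.8800578117370605)
34 ((160.4827880859375, 126.28337097167969), (6.25065803527832, 11.736248970031738), 96.82987976074219)
285 ((144.90293884277344, 159.82470703125), (37.570011138916016, 69.40142822265625), 7.426306247711182)
pan [622.5 119.8  75. ]
key [479.  175.8  54. ]
pow [470.3  82.   48. ]
```

View pics/m1.png

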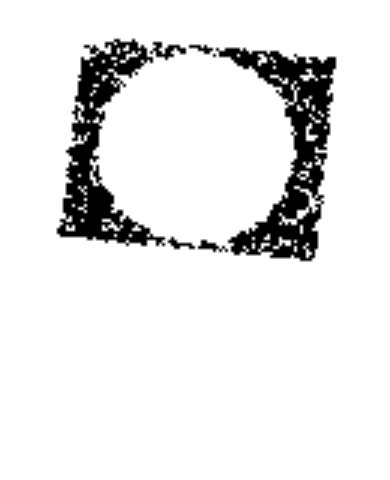

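Distance checks agree with the given layout: pan to key is 154.0 mm (expected 153.8) and key to key is 94.2 mm (expected 94). The balance yaw is about -5.3°. The weight is at about (474,-254). I'll rotate the tool to the world axes while raising it.

>>> apply_moves(increments=[[[0,0,-0.01],[0,0,6.7]],[[0,0,-0.01],[0,0,6.7]],[[0,0,-0.01],[0,0,6.7]],[[0.01,-0.01,0],[0,0,0]],[[0.02,-0.02,0],[0,0,0]]], hand=40, newtons=20)

```text
t: 0.67
position: [243.2, -557.8, 434.6]
orientation: [[1.0, -0.002, -0.001], [-0.002, -1.0, -0.001], [-0.001, 0.001, -1.0]]
wrist_force: [0.6, -0.1, -1.6]
grip_width: 79.5
```

>>> apply_moves(increments=[[[0.023,-0.029,0],[0,0,0]],[[0.023,-0.029,0],[0,0,0]],[[0.023,-0.029,0],[0,0,0]],[[0.023,-0.029,0],[0,0,0]],[[0.023,-0.029,0],[0,0,0]]])

```text
t: 1.08
position: [360.9, -409.6, 434.3]
orientation: [[1.0, 0.003, -0.0], [0.003, -1.0, 0.0], [-0.0, -0.0, -1.0]]
wrist_force: [1.3, -0.4, 0.6]
grip_width: 79.0
```

>>> apply_moves(increments=[[[0.023,-0.025,0.01],[0,0,0]],[[0.023,-0.025,0.02],[0,0,0]],[[0.02,-0.02,0.02],[0,0,0]],[[0.01,-0.01,0.01],[0,0,0]],[[0,0,0],[0,0,0]]])

```text
t: 1.5
position: [437.8, -328.1, 372.1]
orientation: [[1.0, 0.008, -0.002], [0.008, -1.0, 0.003], [-0.002, -0.003, -1.0]]
wrist_force: [-0.3, 0.2, 0.1]
grip_width: 79.2
```

```bash
python3 - <<'E'
from h import *
s,c=snap('wrist','wrist1'); print(np.round(s['position'],1),s['t'])
print(proj(c,np.array([474,-254,62]),s))
E
```

```text
[ 437.8 -328.1  372.1] 1.5
(np.float64(183.58399604018115), np.float64(151.32390046132252))
```

View pics/wrist1.png

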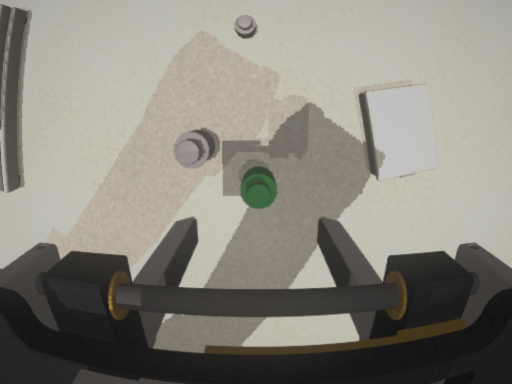

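In the wrist view the steel weight's knob is at about (188,151) and the green one at (258,191). That's close to the predicted position of (183.6,151).

```bash
python3 - <<'E'
from h import *
s,c=snap('wrist','wrist1b'); print(np.round(s['position'],1),s['t'])
a=c['image'][115:185,155:285,::-1]; cv2.imwrite('pics/z4.png',cv2.resize(a,None,fx=6,fy=6,interpolation=cv2.INTER_CUBIC))
print(onz(c,187.5,151.5,62,s), onz(c,259,191,62,s))
E
```

```text
[ 436.6 -330.1  373.4] 1.55
[ 472.75270674 -260.28328373   62.        ] [ 432.0815792  -332.23517027   62.        ]
```

View pics/z4.png

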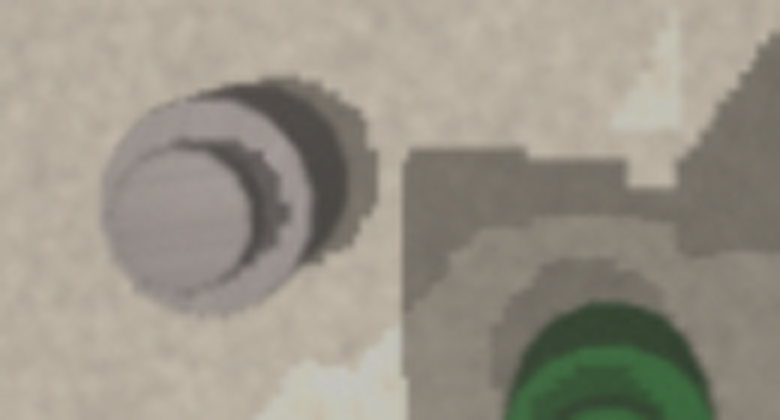

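>>> apply_moves(increments=[[[0.01,-0.02,0.01],[0,0,0]],[[0.01,-0.02,0.02],[0,0,0]],[[0.01,-0.02,0.02],[0,0,0]],[[0.008,-0.016,0.02],[0,0,0]],[[0,0,0],[0,0,0]]])

```text
t: 2.02
position: [473.9, -253.5, 302.2]
orientation: [[1.0, 0.004, -0.002], [0.004, -1.0, 0.002], [-0.002, -0.002, -1.0]]
wrist_force: [0.9, 1.7, -0.1]
grip_width: 79.4
```

>>> apply_moves(increments=[[[0,0,0],[0,0,0]],[[0,0,0],[0,0,0]],[[0,0,0],[0,0,0]]])

```text
t: 2.27
position: [473.4, -257.4, 305.7]
orientation: [[1.0, -0.002, 0.001], [-0.002, -1.0, -0.001], [0.001, 0.001, -1.0]]
wrist_force: [-0.5, -0.8, 0.5]
grip_width: 78.8
```

```bash
python3 - <<'E'
from h import *
s,c=snap('wrist','wrist2'); print(np.round(s['position'],1),s['t'],np.round(s['orientation'],3).tolist())
print(proj(c,np.array([473.5,-256,62]),s))
E
```

```text
[ 473.4 -257.4  305.7] 2.2667 [[1.0, -0.002, 0.001], [-0.002, -1.0, -0.001], [0.001, 0.001, -1.0]]
(np.float64(254.1764823602528), np.float64(208.48319368577566))
```

View pics/wrist2.png

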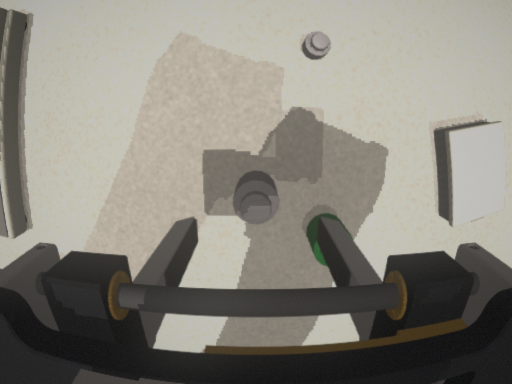

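The knob is at (256.5,208), within 2 mm of centre between the jaws. The gap to the green one is fine, and narrowing the jaws a bit adds more room. Descending.

>>> apply_moves(increments=[[[0,0,0],[0,0,0]],[[0,0.001,0.006],[0,0,0]],[[0,0,0.012],[0,0,0]],[[0,0,0.014],[0,0,0]],[[0,0,0.014],[0,0,0]]], hand=90)

```text
t: 2.73
position: [473.5, -257.0, 257.3]
orientation: [[1.0, -0.0, -0.0], [-0.0, -1.0, 0.0], [-0.0, -0.0, -1.0]]
wrist_force: [-0.1, -0.8, -0.1]
grip_width: 61.0
```

>>> apply_moves(increments=[[[0,0,0.014],[0,0,0]],[[0,0,0.014],[0,0,0]],[[0,0,0.012],[0,0,0]],[[0,0,0.008],[0,0,0]],[[0,0,0.002],[0,0,0]]])

```text
t: 3.15
position: [473.4, -256.7, 206.9]
orientation: [[1.0, 0.0, -0.002], [0.0, -1.0, 0.001], [-0.002, -0.001, -1.0]]
wrist_force: [1.0, 0.2, 0.5]
grip_width: 61.0
```

>>> apply_moves(increments=[[[0,0,0],[0,0,0]],[[0,0,0],[0,0,0]],[[0,0,0],[0,0,0]]])

```text
t: 3.4
position: [474.0, -257.0, 209.3]
orientation: [[1.0, -0.0, 0.001], [-0.0, -1.0, -0.0], [0.001, 0.0, -1.0]]
wrist_force: [0.9, -0.2, 0.3]
grip_width: 60.9
```

>>> apply_moves(increments=[[[0,0,0],[0,0,0]],[[0,0,0],[0,0,0]],[[0,0,0],[0,0,0]],[[0,0,0],[0,0,0]],[[0,0,0],[0,0,0]]], hand=255, newtons=30)

```text
t: 3.82
position: [473.9, -256.9, 208.9]
orientation: [[1.0, 0.0, 0.0], [0.0, -1.0, -0.0], [0.0, 0.0, -1.0]]
wrist_force: [-0.4, 0.1, 4.5]
grip_width: 39.5
```

>>> apply_moves(increments=[[[0,0,0],[0,0,0]],[[0,0,0],[0,0,0]],[[0,0,0],[0,0,0]]])

```text
t: 4.07
position: [473.8, -256.9, 208.9]
orientation: [[1.0, 0.0, 0.0], [0.0, -1.0, -0.0], [0.0, 0.0, -1.0]]
wrist_force: [-1.1, 1.1, 6.2]
grip_width: 39.3
```

>>> apply_moves(increments=[[[0,0,-0.004],[0,0,0]],[[0,0,-0.01],[0,0,0]],[[0,0,-0.02],[0,0,0]],[[0,0,-0.025],[0,0,0]],[[0,0,-0.025],[0,0,0]]])

```text
t: 4.48
position: [473.4, -256.8, 293.9]
orientation: [[1.0, 0.0, -0.001], [0.0, -1.0, 0.001], [-0.001, -0.001, -1.0]]
wrist_force: [1.1, -0.2, -4.1]
grip_width: 39.7
```

>>> apply_moves(increments=[[[0,0,-0.025],[0,0,0]],[[0,0,-0.02],[0,0,0]],[[0,0,-0.01],[0,0,0]],[[0,0,0],[0,0,0]],[[0,0,0],[0,0,0]]])

```text
t: 4.9
position: [473.5, -256.8, 347.3]
orientation: [[1.0, -0.0, -0.0], [-0.0, -1.0, -0.0], [-0.0, 0.0, -1.0]]
wrist_force: [0.2, 0.3, -5.5]
grip_width: 39.2
```

```bash
python3 - <<'E'
from h import *
s,c=snap('wrist','wrist3'); print(s['position'],s['wrist_force'],s['grip_width'],s['t'])
E
```

```text
[ 473.5484006  -256.84746551  347.33852854] [ 0.15680556  0.3478872  -5.47755939] 39.19307581790079 4.9
```

View pics/wrist3.png

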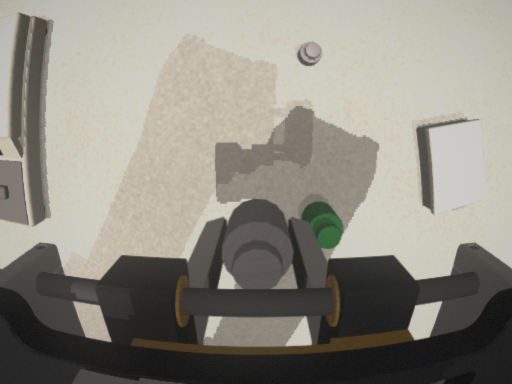

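>>> apply_moves(increments=[[[0.003,-0.008,0],[0,0,0]],[[0.007,-0.018,0],[0,0,0]],[[0.011,-0.028,0],[0,0,0]],[[0.011,-0.028,0],[0,0,0]],[[0.011,-0.028,0],[0,0,0]]])

```text
t: 5.37
position: [517.0, -145.0, 346.4]
orientation: [[1.0, -0.0, -0.002], [-0.0, -1.0, 0.001], [-0.002, -0.001, -1.0]]
wrist_force: [-0.1, 0.7, -5.0]
grip_width: 39.6
```

>>> apply_moves(increments=[[[0.011,-0.028,0],[0,0,0]],[[0.011,-0.028,0],[0,0,0]],[[0.011,-0.028,0],[0,0,0]],[[0.011,-0.028,0],[0,0,0]],[[0.011,-0.028,0],[0,0,0]]])

```text
t: 5.78
position: [571.9, -4.7, 346.4]
orientation: [[1.0, 0.0, -0.002], [0.0, -1.0, 0.0], [-0.002, -0.0, -1.0]]
wrist_force: [0.3, -0.6, -4.6]
grip_width: 39.4
```

>>> apply_moves(increments=[[[0.011,-0.026,0],[0,0,0]],[[0.008,-0.018,0],[0,0,0]],[[0.004,-0.008,0],[0,0,0]],[[0,0,0],[0,0,0]],[[0,0,0],[0,0,0]]])

```text
t: 6.2
position: [594.5, 45.1, 346.6]
orientation: [[1.0, 0.0, -0.002], [0.0, -1.0, -0.0], [-0.002, 0.0, -1.0]]
wrist_force: [-0.4, -0.6, -4.3]
grip_width: 39.1
```

```bash
python3 - <<'E'
from h import *
s,c=snap('wrist','wrist4'); print(s['position'],s['wrist_force'],s['grip_width'],s['t'],np.round(s['orientation'],3).tolist())
print(proj(c,np.array([622.5,119.8,75]),s),proj(c,np.array([682.5,119.8,75]),s))
E
```

```text
[594.50707506  45.06270385 346.58888388] [-0.35929328 -0.59009809 -4.29001302] 39.07722558985619 6.2 [[1.0, 0.0, -0.002], [0.0, -1.0, -0.0], [-0.002, 0.0, -1.0]]
(np.float64(171.607465179663), np.float64(167.1876521669692)) (np.float64(169.0144701119645), np.float64(98.8721315102457))
```

View pics/wrist4.png

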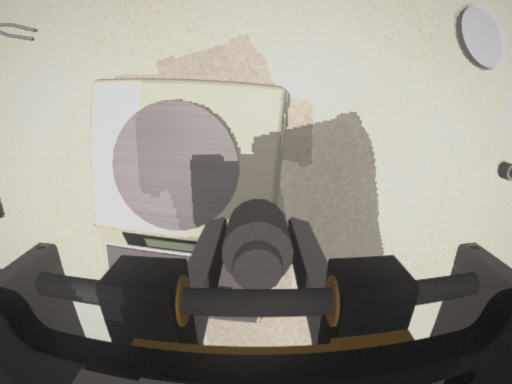

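The pan appears at about (176,165) in the wrist view, a few pixels right of the prediction. I'll measure its rim properly.

```bash
python3 - <<'E'
from h import *
s,c=snap('wrist','wrist4b'); print(np.round(s['position'],1))
for n in range(1):
    a=c['image'][85:250,95:300,::-1]; cv2.imwrite('pics/z5.png',cv2.resize(a,None,fx=3.5,fy=3.5,interpolation=cv2.INTER_CUBIC))
E
```

```text
[594.5  44.3 346.8]
```

View pics/z5.png

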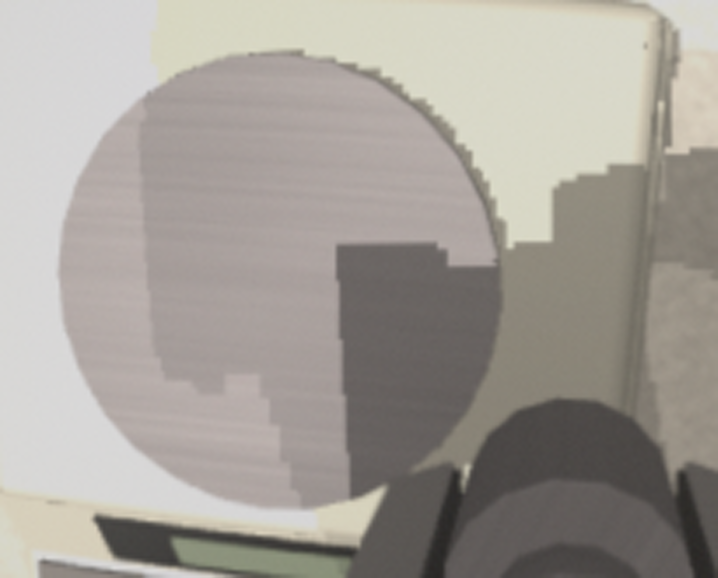

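```bash
cat >> h.py <<'E'
def circ(P):
    P=np.array(P);A=np.c_[2*P,np.ones(len(P))];x=np.linalg.lstsq(A,(P**2).sum(1),rcond=None)[0]
    return x[:2],np.sqrt(x[2]+x[:2]@x[:2])
E
python3 - <<'E'
from h import *
s,c=snap('wrist','wrist4c'); print(np.round(s['position'],1))
P=[(59,268),(100,140),(145,95),(280,53),(380,87),(450,150),(488,215),(500,285),(480,370),(420,450),(300,508),(200,475),(110,400),(75,345)]
W=[onz(c,x/3.5+95-.36,y/3.5+85-.36,75,s)[:2] for x,y in P]
C,R=circ(W);print(C,R,np.round(np.linalg.norm(np.array(W)-C,axis=1),1))
# key predicted
print('weight axis vs image: knob top', proj(c,np.array(s['position'])+[0,0,-146.],s))
E
```

```text
[594.5  44.  347.1]
[623.70976828 119.2514295 ] 58.418695368673056 [59.6 59.  58.5 58.3 57.4 57.7 59.  59.3 58.3 57.7 60.6 56.6 56.8 58.7]
weight axis vs image: knob top (np.float64(255.79957668195703), np.float64(271.1309122205543))
```

>>> apply_moves(increments=[[[0.004,-0.01,0],[0,0,0]],[[0.007,-0.02,0],[0,0,0]],[[0.008,-0.022,0],[0,0,0]],[[0.007,-0.016,0],[0,0,0]],[[0.0025,-0.007,0],[0,0,0]]])

```text
t: 6.77
position: [623.7, 122.6, 347.7]
orientation: [[1.0, 0.002, 0.0], [0.002, -1.0, 0.001], [0.0, -0.001, -1.0]]
wrist_force: [-0.4, 0.6, -5.0]
grip_width: 40.1
```

>>> apply_moves(increments=[[[0,0,0],[0,0,0]],[[0,0,0],[0,0,0]],[[0,0,0],[0,0,0]],[[0,0,0],[0,0,0]],[[0,0,0],[0,0,0]]])

```text
t: 7.18
position: [623.2, 119.1, 347.8]
orientation: [[1.0, -0.001, 0.0], [-0.001, -1.0, -0.0], [0.0, 0.0, -1.0]]
wrist_force: [-1.3, -0.3, -4.5]
grip_width: 39.5
```

```bash
python3 - <<'E'
from h import *
s,c=snap('wrist','wrist5'); print(s['position'],s['wrist_force'],s['grip_width'],s['t'],np.round(s['orientation'],3).tolist())
print(proj(c,np.array([623,119.2,75]),s),proj(c,np.array([683,119.2,75]),s))
s,c=snap('side','side5')
E
```

```text
[623.22803605 119.11148578 347.78728842] [-1.2915438  -0.31236042 -4.47133853] 39.51950052018388 7.1833 [[1.0, -0.001, 0.0], [-0.001, -1.0, -0.0], [0.0, 0.0, -1.0]]
(np.float64(256.13758456645934), np.float64(198.21009977196752)) (np.float64(255.96472107303967), np.float64(130.01403901258357))
```

View pics/wrist5.png

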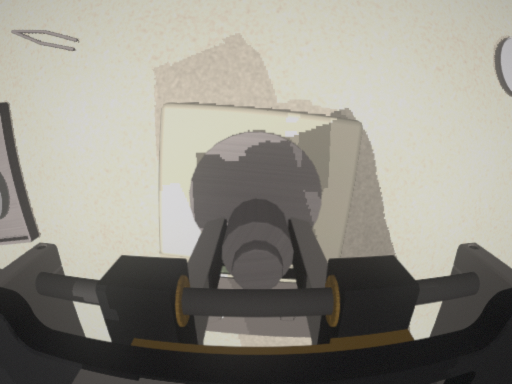

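View pics/side5.png

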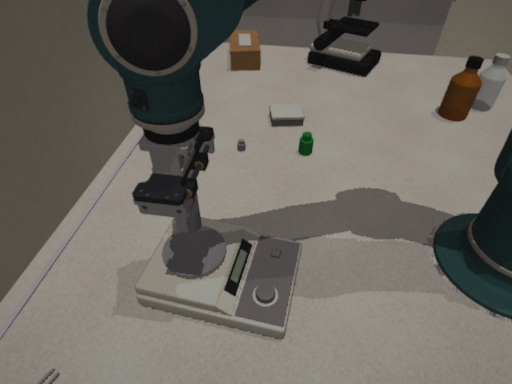

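Centring is confirmed: the pan's rim spans columns 190 to 322 and its top edge is at row 131, against 130 predicted. Lowering.

>>> apply_moves(increments=[[[0,0,0.008],[0,0,0]],[[0,0,0.015],[0,0,0]],[[0,0,0.015],[0,0,0]],[[0,0,0.012],[0,0,0]],[[0,0,0.007],[0,0,0]]])

```text
t: 7.7
position: [622.9, 119.9, 288.7]
orientation: [[1.0, 0.0, -0.002], [0.0, -1.0, -0.0], [-0.002, 0.0, -1.0]]
wrist_force: [-1.0, 0.1, -4.8]
grip_width: 39.5
```

>>> apply_moves(increments=[[[0,0,0.001],[0,0,0]],[[0,0,0],[0,0,0]],[[0,0,0],[0,0,0]],[[0,0,0],[0,0,0]]])

```text
t: 8.03
position: [623.5, 120.2, 290.4]
orientation: [[1.0, -0.0, 0.001], [-0.0, -1.0, 0.0], [0.001, -0.0, -1.0]]
wrist_force: [0.1, 0.4, -4.3]
grip_width: 39.5
```

>>> apply_moves(increments=[[[0,0,0.001],[0,0,0]],[[0,0,0],[0,0,0]],[[0,0,0.001],[0,0,0]],[[0,0,0],[0,0,0]]])

```text
t: 8.37
position: [623.2, 120.1, 287.6]
orientation: [[1.0, 0.0, -0.0], [0.0, -1.0, 0.0], [-0.0, -0.0, -1.0]]
wrist_force: [-0.9, 0.5, -4.0]
grip_width: 39.6
```

>>> apply_moves(increments=[[[0,0,0.001],[0,0,0]],[[0,0,0],[0,0,0]],[[0,0,0.001],[0,0,0]],[[0,0,0],[0,0,0]]])

```text
t: 8.7
position: [623.2, 120.1, 285.5]
orientation: [[1.0, -0.0, -0.0], [-0.0, -1.0, 0.0], [-0.0, -0.0, -1.0]]
wrist_force: [0.6, -0.1, -3.7]
grip_width: 39.7
```

>>> apply_moves(increments=[[[0,0,0.001],[0,0,0]],[[0,0,0],[0,0,0]],[[0,0,0],[0,0,0]]])

```text
t: 8.95
position: [623.3, 120.1, 284.6]
orientation: [[1.0, -0.0, -0.0], [-0.0, -1.0, 0.0], [-0.0, -0.0, -1.0]]
wrist_force: [-0.7, -0.2, -3.9]
grip_width: 39.5
```

>>> apply_moves(increments=[[[0,0,0.0005],[0,0,0]],[[0,0,0],[0,0,0]],[[0,0,0],[0,0,0]]])

```text
t: 9.2
position: [623.3, 120.1, 284.1]
orientation: [[1.0, -0.0, -0.0], [-0.0, -1.0, 0.0], [-0.0, -0.0, -1.0]]
wrist_force: [-0.9, 0.3, -4.3]
grip_width: 39.6
```

>>> apply_moves(increments=[[[0,0,0.0005],[0,0,0]],[[0,0,0],[0,0,0]],[[0,0,0],[0,0,0]]])

```text
t: 9.45
position: [623.3, 120.1, 283.9]
orientation: [[1.0, 0.0, 0.0], [0.0, -1.0, 0.0], [0.0, -0.0, -1.0]]
wrist_force: [-2.0, -1.1, 2.4]
grip_width: 39.7
```

>>> apply_moves(increments=[[[0,0,0.0005],[0,0,0]],[[0,0,0],[0,0,0]],[[0,0,0],[0,0,0]]])

```text
t: 9.7
position: [623.3, 120.1, 283.9]
orientation: [[1.0, -0.0, 0.0], [-0.0, -1.0, 0.0], [0.0, -0.0, -1.0]]
wrist_force: [-5.4, -0.3, 10.5]
grip_width: 39.4
```

Contact at 283.9, as expected. I'll ease off half a millimetre and open.

>>> apply_moves(increments=[[[0,0,-0.0005],[0,0,0]],[[0,0,0],[0,0,0]]])

```text
t: 9.87
position: [623.3, 120.1, 283.9]
orientation: [[1.0, -0.0, 0.0], [-0.0, -1.0, 0.0], [0.0, -0.0, -1.0]]
wrist_force: [-3.6, -0.4, 4.7]
grip_width: 39.5
```

>>> apply_moves(increments=[[[0,0,0],[0,0,0]],[[0,0,0],[0,0,0]],[[0,0,0],[0,0,0]],[[0,0,0],[0,0,0]],[[0,0,0],[0,0,0]]], hand=80)

```text
t: 10.28
position: [623.3, 120.1, 283.6]
orientation: [[1.0, 0.0, 0.0], [0.0, -1.0, 0.0], [0.0, -0.0, -1.0]]
wrist_force: [0.0, 0.3, 0.5]
grip_width: 64.3
```

>>> apply_moves(increments=[[[0,0,-0.003],[0,0,0]],[[0,0,-0.006],[0,0,0]],[[0,0,-0.015],[0,0,0]],[[0,0,-0.02],[0,0,0]],[[0,0,-0.02],[0,0,0]]])

```text
t: 10.7
position: [623.2, 120.1, 348.7]
orientation: [[1.0, 0.0, -0.0], [0.0, -1.0, 0.0], [-0.0, -0.0, -1.0]]
wrist_force: [0.2, 0.7, 0.5]
grip_width: 64.5
```

>>> apply_moves(increments=[[[0,0,-0.02],[0,0,0]],[[0,0,-0.02],[0,0,0]],[[-0.005,0,-0.006],[0,0,0]],[[-0.005,0,0],[0,0,0]],[[0,0,0],[0,0,0]]], hand=255)

```text
t: 11.12
position: [612.3, 120.1, 393.4]
orientation: [[1.0, 0.0, -0.0], [0.0, -1.0, -0.0], [-0.0, 0.0, -1.0]]
wrist_force: [0.5, -0.6, -0.1]
grip_width: 34.9
```

```bash
python3 - <<'E'
from h import *
s,c=snap('wrist','wrist6'); print(s['position'],s['wrist_force'],s['grip_width'],s['t'])
for z in (75,137):print(proj(c,np.array([623.3,120.1,z]),s))
print('key',proj(c,np.array([479.5,175.2,54]),s))
s,c=snap('side','side6')
E
```

```text
[612.3049687  120.14016763 393.41148218] [ 0.456329   -0.5701007  -0.09471818] 34.91654166247061 11.1167
(np.float64(256.3925878529178), np.float64(174.9800870497061))
(np.float64(256.30530275469476), np.float64(190.62575339813088))
key (np.float64(213.08573323894188), np.float64(283.25987361044986))
```

View pics/wrist6.png

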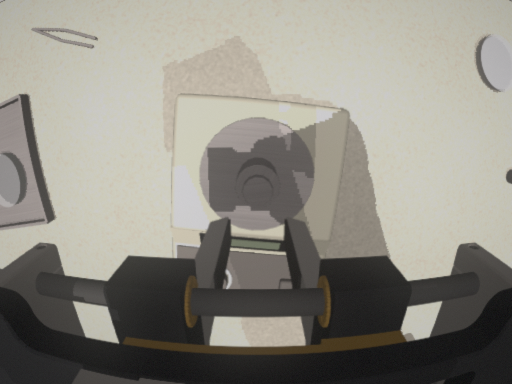

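View pics/side6.png

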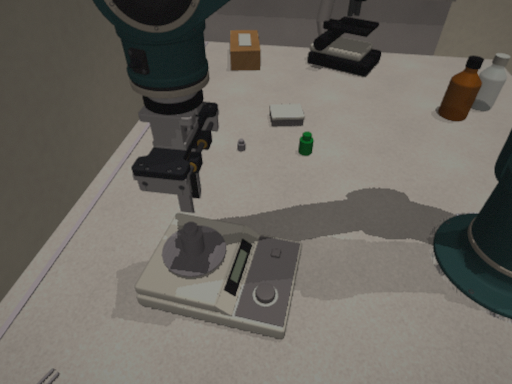

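The weight stands upright in the middle of the pan. Its knob is at (258,190) and the pan centre at (257,174), both matching the projections. Next I'll move in front of the key to look at it.

>>> apply_moves(increments=[[[-0.015,-0.005,0],[0,0,0]],[[-0.03,-0.01,0],[0,0,0]],[[-0.035,-0.01,0],[0,0,0]],[[-0.035,-0.01,0],[0,0,0]],[[-0.03,-0.01,0.01],[0,0,0]]])

```text
t: 11.63
position: [466.5, 165.4, 383.7]
orientation: [[1.0, 0.0, 0.0], [0.0, -1.0, 0.0], [0.0, -0.0, -1.0]]
wrist_force: [1.8, 1.3, 0.9]
grip_width: 0.4
```

>>> apply_moves(increments=[[[-0.02,-0.007,0.01],[0,0,0]],[[-0.007,-0.003,0.01],[0,0,0]],[[0,0,0],[0,0,0]],[[0,0,0],[0,0,0]],[[0,0,0],[0,0,0]]])

```text
t: 12.05
position: [442.1, 174.8, 363.8]
orientation: [[1.0, -0.001, -0.0], [-0.001, -1.0, 0.0], [-0.0, -0.0, -1.0]]
wrist_force: [1.0, 0.4, 0.2]
grip_width: 0.8
```

>>> apply_moves(increments=[[[0,0,0],[0,0,0]],[[0,0,0],[0,0,0]],[[0,0,0],[0,0,0]]])

```text
t: 12.3
position: [441.7, 174.9, 363.8]
orientation: [[1.0, -0.001, 0.0], [-0.001, -1.0, 0.0], [0.0, -0.0, -1.0]]
wrist_force: [0.2, -0.1, -0.7]
grip_width: 0.4
```

```bash
python3 - <<'E'
from h import *
s,c=snap('wrist','wrist7'); print(s['position'],s['wrist_force'],s['grip_width'],s['t'])
print('key',proj(c,np.array([479.5,175.2,54]),s))
E
```

```text
[441.71321752 174.89451396 363.78454108] [ 0.22743898 -0.09725078 -0.71242609] 0.4155007202399518 12.3
key (np.float64(256.07491482532026), np.float64(150.21849798565006))
```

View pics/wrist7.png

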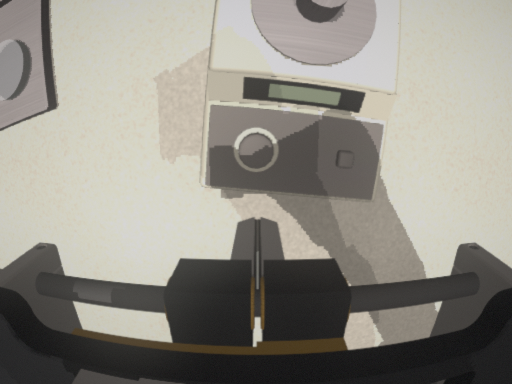

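The round key is at (256,151), matching the prediction. Its square neighbour at (345,159) is well clear. Moving over the key and down.

>>> apply_moves(increments=[[[0.007,0,0.005],[0,0,0]],[[0.012,0,0.01],[0,0,0]],[[0.012,0,0.015],[0,0,0]],[[0.006,0,0.02],[0,0,0]],[[0,0,0.02],[0,0,0]]])

```text
t: 12.77
position: [479.9, 174.8, 292.6]
orientation: [[1.0, -0.001, 0.001], [-0.001, -1.0, 0.0], [0.001, -0.0, -1.0]]
wrist_force: [-0.3, 0.0, -0.7]
grip_width: 0.7
```

>>> apply_moves(increments=[[[0,0,0.015],[0,0,0]],[[0,0,0.01],[0,0,0]],[[0,0,0.005],[0,0,0]],[[0,0,0],[0,0,0]],[[0,0,0],[0,0,0]]])

```text
t: 13.18
position: [478.6, 175.2, 264.0]
orientation: [[1.0, 0.0, 0.0], [0.0, -1.0, 0.0], [0.0, -0.0, -1.0]]
wrist_force: [0.7, 0.0, -0.2]
grip_width: 0.6
```

```bash
python3 - <<'E'
from h import *
s,c=snap('side','side8'); print(s['position'],s['wrist_force'],s['t'])
a=c['image'][200:330,190:340,::-1]; cv2.imwrite('pics/z8.png',cv2.resize(a,None,fx=4,fy=4,interpolation=cv2.INTER_CUBIC))
E
```

```text
[478.55239643 175.20373609 264.03396732] [ 0.66617609  0.0286181  -0.18932171] 13.1833
```

View pics/z8.png

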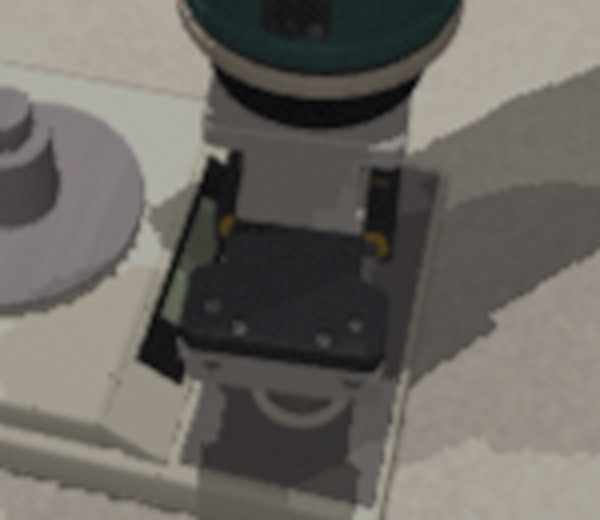

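The gripper is above the key's ring and the weight is undisturbed. I'll approach in small steps.

>>> apply_moves(increments=[[[0,0,0.003],[0,0,0]],[[0,0,0.003],[0,0,0]],[[0,0,0.002],[0,0,0]],[[0,0,0],[0,0,0]],[[0,0,0],[0,0,0]]])

```text
t: 13.65
position: [478.3, 175.1, 255.6]
orientation: [[1.0, -0.0, -0.0], [-0.0, -1.0, 0.0], [-0.0, -0.0, -1.0]]
wrist_force: [-0.1, 0.1, 0.6]
grip_width: 0.7
```

>>> apply_moves(increments=[[[0,0,0.001],[0,0,0]],[[0,0,0],[0,0,0]],[[0,0,0],[0,0,0]]])

```text
t: 13.9
position: [478.3, 175.1, 254.7]
orientation: [[1.0, -0.0, -0.0], [-0.0, -1.0, 0.0], [-0.0, -0.0, -1.0]]
wrist_force: [1.0, 0.7, -0.1]
grip_width: 0.3
```

>>> apply_moves(increments=[[[0,0,0.001],[0,0,0]],[[0,0,0],[0,0,0]],[[0,0,0],[0,0,0]]])

```text
t: 14.15
position: [478.3, 175.1, 253.6]
orientation: [[1.0, 0.0, -0.0], [0.0, -1.0, 0.0], [-0.0, -0.0, -1.0]]
wrist_force: [0.3, 0.2, 0.0]
grip_width: 0.6
```

>>> apply_moves(increments=[[[0,0,0.001],[0,0,0]],[[0,0,0],[0,0,0]],[[0,0,0],[0,0,0]]])

```text
t: 14.4
position: [478.3, 175.1, 252.7]
orientation: [[1.0, -0.0, -0.0], [-0.0, -1.0, 0.0], [-0.0, -0.0, -1.0]]
wrist_force: [-1.3, 0.1, 3.1]
grip_width: 0.4
```

Contact at about 253, as expected. I'll keep pressing in 1 mm steps.

>>> apply_moves(increments=[[[0,0,0.001],[0,0,0]],[[0,0,0],[0,0,0]],[[0,0,0],[0,0,0]]])

```text
t: 14.65
position: [478.3, 175.1, 251.7]
orientation: [[1.0, -0.0, 0.0], [-0.0, -1.0, 0.0], [0.0, -0.0, -1.0]]
wrist_force: [-0.7, -0.1, 5.0]
grip_width: 1.0
```

>>> apply_moves(increments=[[[0,0,0.001],[0,0,0]],[[0,0,0],[0,0,0]],[[0,0,0],[0,0,0]]])

```text
t: 14.9
position: [478.3, 175.1, 250.6]
orientation: [[1.0, 0.0, -0.0], [0.0, -1.0, 0.0], [-0.0, -0.0, -1.0]]
wrist_force: [-1.4, -0.1, 4.6]
grip_width: 0.4
```

>>> apply_moves(increments=[[[0,0,0.001],[0,0,0]],[[0,0,0],[0,0,0]],[[0,0,0],[0,0,0]]])

```text
t: 15.15
position: [478.3, 175.1, 249.6]
orientation: [[1.0, -0.0, -0.0], [-0.0, -1.0, 0.0], [-0.0, -0.0, -1.0]]
wrist_force: [-0.7, -1.0, 3.6]
grip_width: 0.3
```

>>> apply_moves(increments=[[[0,0,0.001],[0,0,0]],[[0,0,0],[0,0,0]],[[0,0,0],[0,0,0]]])

```text
t: 15.4
position: [478.3, 175.1, 248.6]
orientation: [[1.0, 0.0, -0.0], [0.0, -1.0, 0.0], [-0.0, -0.0, -1.0]]
wrist_force: [-0.2, -1.0, 1.4]
grip_width: 0.3
```

>>> apply_moves(increments=[[[0,0,0.001],[0,0,0]],[[0,0,0],[0,0,0]],[[0,0,0],[0,0,0]]])

```text
t: 15.65
position: [478.3, 175.0, 247.6]
orientation: [[1.0, 0.0, -0.0], [0.0, -1.0, 0.0], [-0.0, -0.0, -1.0]]
wrist_force: [0.8, -0.0, 1.2]
grip_width: 0.5
```

The click came: 5.0 N fell to 1.2 N, at about 6 mm of travel. I'll add half a millimetre for margin, then release.

>>> apply_moves(increments=[[[0,0,0.0005],[0,0,0]],[[0,0,0],[0,0,0]],[[0,0,0],[0,0,0]]])

```text
t: 15.9
position: [478.3, 175.1, 247.1]
orientation: [[1.0, 0.0, -0.0], [0.0, -1.0, 0.0], [-0.0, -0.0, -1.0]]
wrist_force: [0.7, -0.1, 1.5]
grip_width: -0.0
```

>>> apply_moves(increments=[[[0,0,-0.003],[0,0,0]],[[0,0,-0.005],[0,0,0]],[[0,0,-0.01],[0,0,0]],[[0,0,-0.02],[0,0,0]],[[0,0,-0.025],[0,0,0]]])

```text
t: 16.32
position: [477.8, 174.9, 310.6]
orientation: [[1.0, 0.0, -0.002], [0.0, -1.0, -0.0], [-0.002, 0.0, -1.0]]
wrist_force: [0.3, 0.7, 0.8]
grip_width: 0.6
```

>>> apply_moves(increments=[[[-0.01,0,-0.03],[0,0,0]],[[-0.015,0,-0.03],[0,0,0]],[[-0.012,0,-0.01],[0,0,0]],[[0,0,0],[0,0,0]],[[0,0,0],[0,0,0]]])

```text
t: 16.73
position: [441.1, 175.0, 381.1]
orientation: [[1.0, 0.0, 0.002], [0.0, -1.0, 0.0], [0.002, -0.0, -1.0]]
wrist_force: [0.4, 0.6, -0.8]
grip_width: 0.5
```

>>> apply_moves(increments=[[[0,0,0],[0,0,0]],[[0,0,0],[0,0,0]],[[0,0,0],[0,0,0]]])

```text
t: 16.98
position: [441.6, 175.0, 379.3]
orientation: [[1.0, -0.0, -0.002], [-0.0, -1.0, -0.0], [-0.002, 0.0, -1.0]]
wrist_force: [-0.1, -0.5, 0.1]
grip_width: -0.2
```

```bash
python3 - <<'E'
from h import *
s,c=snap('wrist','wrist9'); print(s['position'],s['wrist_force'],s['t'])
s,c=snap('side','side9')
E
```

```text
[441.57173617 174.95191291 379.29627898] [-0.13388215 -0.45121733  0.14936219] 16.9833
```

View pics/wrist9.png

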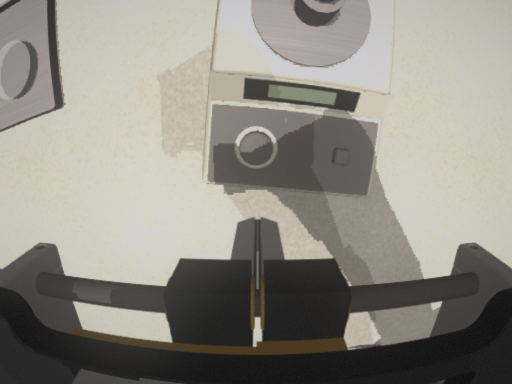

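View pics/side9.png

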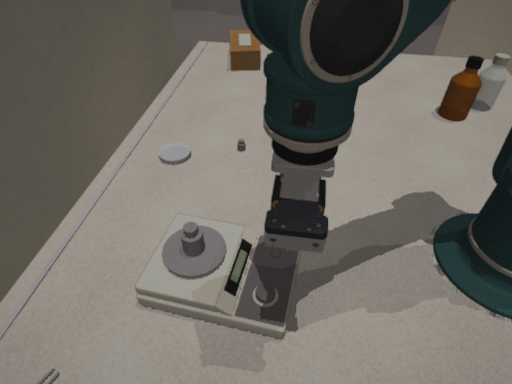

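The weight stands centred on the pan (side view, about (193,240)). The key looks the same as before the press, and the gripper is clear.

```bash
python3 -c "
from bench import r
print(r.job_done())"
```

```text
the job is handed in; nothing more can be done
None
```

The job is done and handed in at about 17 s of the 51 s allowed; no verdict was reported.

- **Weight:** I gripped the larger steel weight by its body and lowered it onto the pan, feeling contact at the expected height, then eased off and let go. The last wrist and side pictures show it upright in the middle of the pan; by my measurements it is within about 1 mm of centre. The side view showed the green look-alike standing untouched after the weight was placed; the arm hid it in the last one.
- **Round key:** I pressed it in steps of 1 mm or less. The force rose to 5.0 N, then dropped to about 1.2 N at roughly 6 mm of travel (the click). I added 0.5 mm, reading 1.5 N, and withdrew without reaching the end stop. The last picture shows the key as it was before the press.
- **Square key:** it was never touched.
- **Disagreements:** the first overhead and side-camera fixes put the weight about 3 mm off in y from the wrist camera, and I used the wrist value for the grasp. My rim fit of the pan gave a radius of 58.4 mm against the true 60, but its centre agreed with the overhead view to about 1 mm. During set-down the wrist force reached about 10.5 N up and 5 N sideways before I eased off.

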